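# File the stain bottles and hold the ratchet at four clicks

### The job

Slide the three small screw-capped stain bottles along the worktop, upright and without lifting them, one after another into the open lane of the metal jig, so that they stand in single file, close up against one another and the stop at the lane's closed end. Then swing the jig's sprung ratchet lever away from its rest, feeling for the clicks as its pins pass the pawl, stop in the notch right after the fourth click and do not go on to a fifth. The lever springs back when let go: finish still holding it there, and leave the carton, the cup and the packet round about where they are.

Things in the scene. Friction and masses are not known exactly. Their poses are not given: they have to be found in the camera images.
- jig: Grey and aluminium jig fixed on the worktop; origin on the worktop, in the inner face of the stop (40 mm tall). The lane runs along the jig's +y from the stop (y = 0) to its mouth, flared from y = 128 to 171 mm. The worktop is its floor. Rails 18 mm tall; fixed rail's inner face at x = +24 mm. Behind the stop a plate (130 x 135 mm, 10 mm thick) carries the ratchet.
- lever: Ratchet lever; origin on its upright pivot, at worktop height, x = 0, y = -75 mm of the jig. Its bar runs along its own -x, 34 to 44 mm up. At rest its axes are parallel to the jig's; it swings anticlockwise seen from above (post from the jig's -x side towards its -y), up to 1.92 rad, turning a wheel of six pins past the pawl. A spring (0.63 N m + 0.1 N m per rad) returns it when let go.
- closing_rail: The lane's other rail, 18 mm tall, moved by the lever; its inner face is at x = -37 mm of the jig with the lever at rest (lane 61 mm wide) and goes 10.9 mm per rad of lever towards +x (lane 44 to 49 mm wide at the fourth notch). Origin: the jig's origin, moving with the rail.
- lever_post (a point): Upright black round post on the lever's end, to grip: 18 mm diameter, 44 to 94 mm above the worktop; this point 68 mm up, 95 mm from the pivot, axes as the lever. Pushing it takes 6 to 7 N in free travel; as a pin rides up the pawl 8 to 12 N; once it is past, the push drops by 4 to 6 N, to 2 to 5 N (the click), then climbs again through the notch.
- pawl_block (a point): Top of the small black block with the sprung pawl, 53 mm from the pivot, on a bracket clamped 0 to 18 degrees (differs) anticlockwise from the jig's +x; its x axis points from pivot through pawl. The k-th pin tops the pawl with the lever turned 10 + 15 (k - 1) degrees beyond the bracket's angle; the notch bottom is 7.5 degrees further; 15 degrees from click to click.
- bottle_1_mid (a point): Screw-capped glass stain bottle, 40 mm diameter, 102 mm tall (straight body to about 60 mm up, then shoulder and a 26 mm wide cap from 82 to 102 mm), about 0.1 kg; this point is its centre, 51 mm above its underside, z axis up. Stands upright on the worktop to the robot's left of the jig's mouth.
- bottle_2_mid (a point): Screw-capped glass stain bottle, 40 mm diameter, 102 mm tall (straight body to about 60 mm up, then shoulder and a 26 mm wide cap from 82 to 102 mm), about 0.1 kg; this point is its centre, 51 mm above its underside, z axis up. Stands upright on the worktop to the robot's left of the jig's mouth.
- bottle_3_mid (a point): Screw-capped glass stain bottle, 40 mm diameter, 102 mm tall (straight body to about 60 mm up, then shoulder and a 26 mm wide cap from 82 to 102 mm), about 0.1 kg; this point is its centre, 51 mm above its underside, z axis up. Stands upright on the worktop to the robot's left of the jig's mouth.
- lancet_carton: Bystander: small white and green carton 48 x 75 x 40 mm, near the front of the worktop; origin under its centre.
- specimen_cup: Bystander: white lidded specimen cup, 55 mm diameter, 59 mm tall, beyond the lane; origin under its centre.
- slides_carton: Bystander: slide packet 31 x 83 x 57 mm, beyond the jig; origin under its centre.

How it is judged:
On the way, in this order (a step that is already met when the one before it is completed fails the run):
1. all three bottles stand in the lane in single file while the lever is still at rest (y of bottle_1_mid in the frame of jig between 0.012 and 0.118 m and x of bottle_1_mid in the frame of jig between -0.022 and 0.012 m and angle between each of bottle_1_mid, bottle_2_mid, bottle_3_mid's own z axis and vertical below 0.1 rad and height (world z) of each of bottle_1_mid, bottle_2_mid, bottle_3_mid below 0.058 m and y of bottle_2_mid in the frame of jig between 0.012 and 0.118 m and x of bottle_2_mid in the frame of jig between -0.022 and 0.012 m and y of bottle_3_mid in the frame of jig between 0.012 and 0.118 m and x of bottle_3_mid in the frame of jig between -0.022 and 0.012 m and angle between the x axis of lever and the x axis of jig, either way round below 0.08 rad), for 0.2 s.
2. the first click: the first pin has passed the pawl (angle between the x axis of lever and the x axis of pawl_block, either way round above 0.226893 rad and angle between the x axis of lever and the x axis of jig, either way round above 0.20944 rad and y of lever_post in the frame of jig below -0.09 m).
3. the lever rests in the fourth notch under the fingers (angle between the x axis of lever and the x axis of pawl_block, either way round between 0.973894 and 1.213 rad and contact force between the fingers and lever above 1 N), for 0.3 s.
At the end, for the whole second after the job is handed in: Three bottles upright (0.1 rad) in single file between the rails, centres 12 to 118 mm from the stop and -22 to +12 mm across; lever in the fourth notch (55.8 to 69.5 degrees past the pawl bracket's angle), fingers still bearing on it with over 1 N (all of step 3 and y of bottle_1_mid in the frame of jig between 0.012 and 0.118 m and x of bottle_1_mid in the frame of jig between -0.022 and 0.012 m and angle between each of bottle_1_mid, bottle_2_mid, bottle_3_mid's own z axis and vertical below 0.1 rad and height (world z) of each of bottle_1_mid, bottle_2_mid, bottle_3_mid below 0.058 m and y of bottle_2_mid in the frame of jig between 0.012 and 0.118 m and x of bottle_2_mid in the frame of jig between -0.022 and 0.012 m and y of bottle_3_mid in the frame of jig between 0.012 and 0.118 m and x of bottle_3_mid in the frame of jig between -0.022 and 0.012 m and y of lever_post in the frame of jig below -0.12 m); the arm keeps its last pose, push and grip.
It fails at once if the lever goes on past the fourth notch to a fifth click (angle between the x axis of lever and the x axis of pawl_block, either way round above 1.23918 rad and y of lever_post in the frame of jig below -0.12 m).
It fails at once if a bottle is lifted more than 20 mm (height (world z) of any of bottle_1_mid, bottle_2_mid, bottle_3_mid above 0.071 m).
It fails at once if a bottle is tipped by more than 0.5 rad (angle between any of bottle_1_mid, bottle_2_mid, bottle_3_mid's own z axis and vertical above 0.5 rad).
It fails at once if a bystander is moved by more than 30 mm (distance of any of lancet_carton, specimen_cup, slides_carton from where it was at the start of the episode above 0.03 m).
It also fails if it takes over 72 s, if anything falls off the work surface, if the arm or the gripper's body presses on something with over 40 N, if the wrist force passes 120 N, or if a joint passes its speed limit or range.

### The arm

A 6-joint arm with a two-finger parallel gripper is mounted at the origin on a cart in front of the work surface, level with it; the furniture and walls round the work are solid. World frame = base frame: x ahead of the robot, y to its left, z up, the work surface at z = 0. Lengths are in m, angles in rad, forces in N, time in s.
With the tool pointing down it reaches from about 0.25 to 0.775 m from the base axis. Payload 8.9 kg.
Tool frame: the origin (TCP) lies on the centre line of the jaws, within the pads' length; the fingertips stand 11 mm ahead of it and the grasp point (between the pads) lies 8 mm behind it; z points along the fingers, y is the line along which they close (so a half turn about z gives the same grasp; the last joint's range is limited). The gripper opens to 85 mm and grips with 20 to 120 N. Pads are 22 mm wide; open, the fingers measure 114 mm over their backs; the gripper's body (76 mm by 85 mm) begins 54 mm behind the grasp point. The pads swing forward as they close: fully open they stand 13 mm farther back than shut.
Start: joints at [1.032, 0.291, -0.153, 1.127, 0, 1.431], TCP at [0.204, 0.484, 0.242] pointing down, gripper open.
Joint ranges: [-2.52, 2.52], [-0.91, 1.74], [-1.3, 1.37], [-1.96, 2.02], [-1.52, 1.47], [-3.14, 3.14]. Speed limits (rad/s): [2.22, 2.22, 2.79, 3.14, 3.14, 3.14].

### API

Orientations are given as [roll, pitch, yaw] about the fixed x, y, z axes, in that order (R = Rz(yaw) Ry(pitch) Rx(roll)).
In Python, from cell import arm gives the robot as it stands.
- The arm moves only by the tool play_rows, never from a script. Its argument "moves" is a list of rows, each a list of 7 numbers: the shift along the tool's x, y, z in mm, then the turn, a rotation vector about the tool's x, y, z in degrees, then the closure in counts, from 0 (fully open) to 255 (shut). A call has 1 to 10 rows; each row shifts and turns the commanded pose from where the row before left it, along the tool's axes as they then stand; what a row does not reach is not made up. A row lasts 1/8 s, in which the tool goes at most 62.5 mm and 10.7 degrees, less where a joint would pass 70% of its speed; a pose out of reach is approached as far as the arm can. A call with a gripper value outside its range is refused whole. The fingers move at their own pace and stop on an object; "newtons" is the grip in N (left out, the last holds). Time passes only in rows, so rows that do not move let the fingers close. It gives the time, the measured TCP pose, the force, the opening and the grip force at its end, in the units of the state.
- arm.read_state(): the state, without advancing time (a new reading comes with each control period).
- arm.camera(name): name is "side" or "top" or "wrist"; returns a dict with "color" (420x560x3 uint8, red, green, blue), "intrinsics" (3x3 intrinsics, pixels), "extrinsics" (4x4, takes a point from world to camera coordinates); the wrist camera has in their place "mount" (4x4, takes a point from camera to tool coordinates, whose origin is the TCP and whose axes are the flange's). Camera axes: x right, y down, z forward; pixel columns grow to the right and rows downward; lengths in m; the calibration is good to about 2 mm. A picture is of the moment at which its call begins: read the wrist's pose just before it. There is no depth.
- arm.hand_in(): hands the job in; it is judged then, once.
The state is a dict: "time_s": time; "joint_positions": joint angles; "joint_vel": joint speeds; "effort": joint torques, N m; "ee_pos": TCP position; "tool_rot": TCP orientation; "contact_force": force on the tool from outside, world axes, zero at the start; "moment": the same for the moment, N m; "gripper_width": finger opening in m; "grasp_force": force on a finger pad.
Only numpy, scipy, OpenCV 4.12 (cv2) and the standard library are available. Lean on these libraries where they do the work, as an engineer would, in place of code of your own. Each camera call takes 0.05 s, during which the arm holds its last target. There are 200 camera calls.

## Working session

There is one attempt and no reset: what is moved stays moved. The work goes in short steps, Python scripts to look and compute and a tool call to move; the robot and the scene stay as the last step left them, time stands still between calls to the robot, and variables do not carry over. Pictures are saved under pics/ and viewed, at most 10 in all, crops included, and the job is handed in when it is done.

Besides the shell and the picture viewer there is one more tool, called after "Call:" as name([rows], argument=value, ...), one row to a line, values as JSON. play_rows: Moves the arm, as the interface text tells. Its arguments: {"type":"object","properties":{"moves":{"type":"array"},"newtons":{"type":"number"}},"required":["moves"]}

```bash
mkdir -p pics; python3 - <<'E'
from cell import arm
import cv2,numpy as np
print(arm.read_state())
for n in ("top","side"):
    c=arm.camera(n); cv2.imwrite(f"pics/{n}0.png",c["color"][:,:,::-1]); np.savez(f"{n}.npz",K=c["intrinsics"],E=c["extrinsics"])
    print(c["intrinsics"],c["extrinsics"])
E
```

```text
{'time_s': 0.0, 'joint_positions': array([ 1.03170673e+00,  2.91315396e-01, -1.54130473e-01,  1.12671244e+00,
        7.67692055e-06,  1.43151462e+00]), 'joint_vel': array([ 4.67212866e-04, -1.54468816e-03, -2.31370108e-04,  1.49193159e-04,
        4.03316757e-05,  2.55442165e-03]), 'effort': array([-4.04245029e-04, -5.37142396e+01,  3.31373692e+01,  1.58274465e-02,
       -1.20106042e-04, -2.53283922e-06]), 'ee_pos': array([0.20411217, 0.4832264 , 0.24171252]), 'tool_rot': array([-3.14024492e+00, -1.96689436e-04,  2.74178463e+00]), 'contact_force': array([-0.11289395, -0.18032768, -0.72491442]), 'moment': array([ 0.01490432,  0.01458994, -0.02438359]), 'grasp_force': 0.0, 'gripper_width': 0.08554176051207564}
[[464.31211557   0.         289.36168432]
 [  0.         464.31211557 204.52999535]
 [  0.           0.           1.        ]] [[ 0.00673158 -0.99977164  0.020282    0.02731893]
 [-0.98052677 -0.01058022 -0.19610027  0.59647594]
 [ 0.19627007 -0.01856698 -0.98037407  1.0531211 ]
 [ 0.          0.          0.          1.        ]]
[[490.35307263   0.         287.59243841]
 [  0.         490.35307263 210.18348251]
 [  0.           0.           1.        ]] [[ 0.84471008 -0.53518929 -0.006108   -0.46738781]
 [-0.4290872  -0.67033547 -0.60542095  0.30697124]
 [ 0.3199204   0.51402604 -0.795882    0.8375267 ]
 [ 0.          0.          0.          1.        ]]
```

View pics/top0.png

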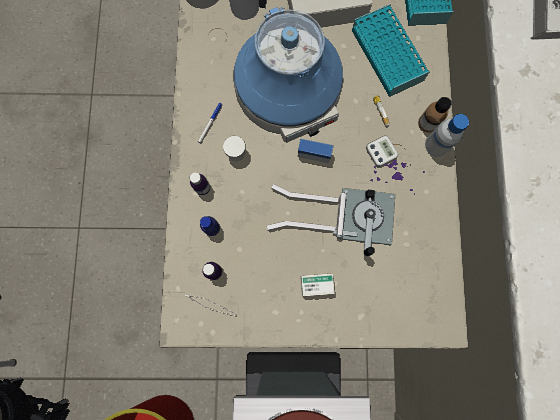

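View pics/side0.png

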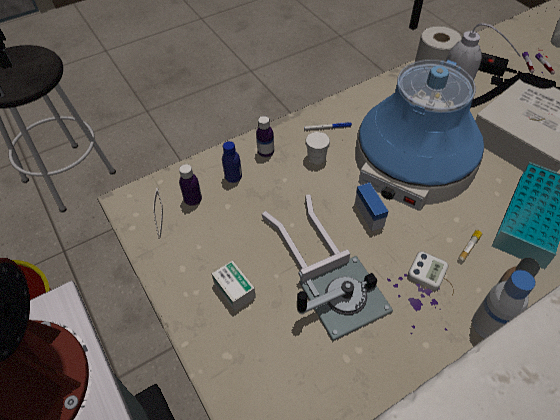

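Top view: the jig's mouth faces +y (image left), stop near col 341, lever pivot (370,214), post (369,251). Bottle caps are near (197,177), (207,222) and (210,269). Carton (318,286), cup (234,147), packet (316,149). I'll enlarge the jig and the bottles.

```bash
python3 - <<'E'
import cv2
i=cv2.imread("pics/top0.png")
a=cv2.resize(i[165:300,180:405],(0,0),fx=3.5,fy=3.5,interpolation=cv2.INTER_CUBIC); print(a.shape)
cv2.imwrite("pics/crop0.png",a)
E
```

```text
(472, 788, 3)
```

View pics/crop0.png

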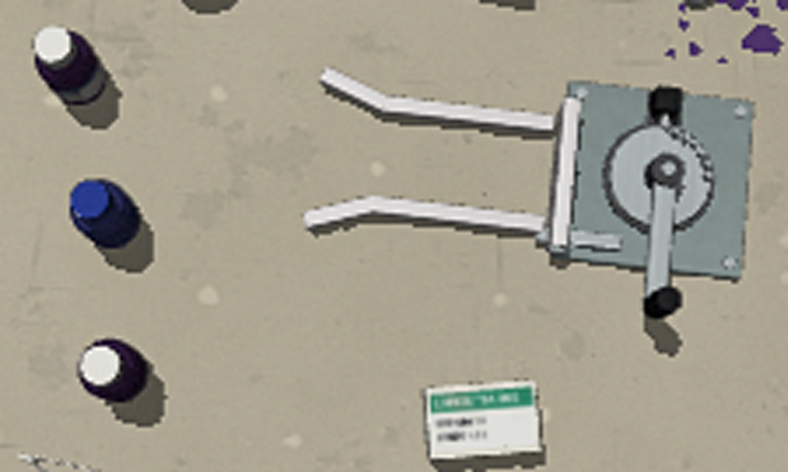

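```bash
cat > h.py <<'E'
import numpy as np
def ray(n,u,v,z):
    d=np.load(f"{n}.npz");K,E=d["K"],d["E"];R,t=E[:3,:3],E[:3,3]
    c=-R.T@t; r=R.T@np.linalg.inv(K)@[u,v,1.]
    return c+r*(z-c[2])/r[2]
def crop(u,v,z): return ray("top",(u+.5)/3.5-.5+180,(v+.5)/3.5-.5+165,z)
E
python3 - <<'E'
from h import *
P=dict(b1=(53,45,.102),b2=(91,199,.102),b3=(100,365,.102),post=(668,297,.094),pivot=(666,167,.05),pawl=(666,100,.04),
pA=(569,82,.01),pB=(752,101,.01),pC=(738,279,.01),sA=(567,97,.04),sB=(552,255,.04),
fr0=(553,130,.018),fr1=(387,116,.018),cr0=(545,215,.018),cr1=(375,197,.018),mouthF=(322,70,.018),mouthC=(306,218,.018),
ca=(427,385,.04),cb=(535,381,.04),cc=(541,448,.04))
for k,v in P.items(): print(k,np.round(crop(*v)*1000,0))
print("cup",np.round(ray("top",234,146,.059),3),"packet",[np.round(ray("top",u,v,.057),3) for u,v in((300,140),(334,144),(332,158),(299,154))])
# side check
for n,uv,z in [("b1",(264,121),.102),("b2",(232,146),.102),("b3",(187,171),.102),("post",(302,295),.094)]: print(n,np.round(ray("side",*uv,z),3))
E
```

```text
b1 [649. 253. 102.]
b2 [546. 224. 102.]
b3 [439. 213. 102.]
post [ 487. -153.   94.]
pivot [ 581. -162.   50.]
pawl [ 630. -166.   40.]
pA [ 650. -102.   10.]
pB [ 637. -234.   10.]
pC [ 508. -219.   10.]
sA [632. -96.  40.]
sB [520. -84.  40.]
fr0 [613. -89.  18.]
fr1 [622.  30.  18.]
cr0 [551. -82.  18.]
cr1 [563.  38.  18.]
mouthF [655.  76.  18.]
mouthC [548.  86.  18.]
ca [431.   2.  40.]
cb [434. -71.  40.]
cc [390. -75.  40.]
cup [0.741 0.169 0.059] packet [array([0.759, 0.007, 0.057]), array([ 0.75 , -0.077,  0.057]), array([ 0.714, -0.071,  0.057]), array([0.723, 0.01 , 0.057])]
b1 [0.648 0.247 0.102]
b2 [0.551 0.217 0.102]
b3 [0.44  0.204 0.102]
post [ 0.485 -0.154  0.094]
```

Call:
play_rows([
  [0, 0, 10, 0, 0, 9, 0],
  [0, 0, 10, 0, 0, 9, 0],
  [0, 0, 10, 0, 0, 9, 0],
  [0, 0, 10, 0, 0, 9, 0],
  [0, 0, 10, 0, 0, 9, 0],
  [0, 0, 10, 0, 0, 9, 0],
  [0, 0, 10, 0, 0, 9, 0],
  [0, 0, 10, 0, 0, 9.4, 0],
], newtons=30)

```text
time_s: 1.1
ee_pos: [0.2042, 0.4834, 0.1617]
tool_rot: [-3.141, 0.001, 1.473]
contact_force: [-0.7, -1.0, 0.5]
gripper_width: 0.0853
grasp_force: 0.0
```

Call:
play_rows([
  [-23, 37, 0, 0, 0, 0, 0],
  [-23, 37, 0, 0, 0, 0, 0],
  [-23, 37, 0, 0, 0, 0, 0],
  [-23, 37, 0, 0, 0, 0, 0],
  [-23, 37, 0, 0, 0, 0, 0],
  [-23, 37, 0, 0, 0, 0, 0],
  [-23, 37, 0, 0, 0, 0, 0],
  [-23, 36, 0, 0, 0, 0, 0],
  [-23, 36, 0, 0, 0, 0, 0],
  [-22, 36, 0, 0, 0, 0, 0],
])

```text
time_s: 2.35
ee_pos: [0.5494, 0.2205, 0.162]
tool_rot: [-3.141, 0.0, 1.478]
contact_force: [0.0, 0.9, 0.1]
gripper_width: 0.0855
grasp_force: 0.0
```

```bash
cat >> h.py <<'E'
def jig(p):
    d=np.array(p[:2])*1000-[588,-87]; return np.round([d@[.996,-.093],d@[.093,.996]],1)
E
python3 - <<'E'
from h import *; from cell import arm; import cv2
s=arm.read_state(); print(s["time_s"],s["ee_pos"],s["tool_rot"],jig(s["ee_pos"]))
c=arm.camera("wrist"); cv2.imwrite("pics/w1.png",c["color"][:,:,::-1]); print(c["mount"],c["intrinsics"])
E
```

```text
2.35 [0.54940766 0.22052281 0.16197684] [-3.14098685e+00  1.88833426e-04  1.47803158e+00] [-67.  302.7]
[[ 5.45383741e-04 -9.44910447e-01 -3.27328505e-01  8.44109556e-02]
 [ 9.99999759e-01  3.74461510e-04  5.85195038e-04  4.68114214e-04]
 [-4.30384978e-04 -3.27328745e-01  9.44910423e-01 -1.30890429e-01]
 [ 0.00000000e+00  0.00000000e+00  0.00000000e+00  1.00000000e+00]] [[296.47120741   0.         279.42257838]
 [  0.         296.47120741 209.03211302]
 [  0.           0.           1.        ]]
```

View pics/w1.png

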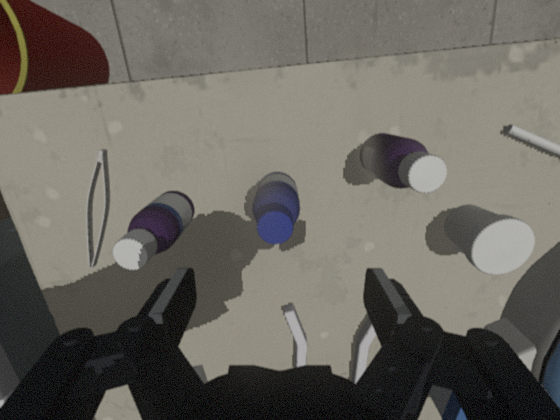

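Wrist view: cap tops are at about (275,231), (426,172) and (130,253), cup lid at (501,245), and the lane mouth ends are near (288,308) and (375,320). I'll check these against the top-camera positions.

```bash
python3 - <<'E'
from h import *
from scipy.spatial.transform import Rotation as Ro
M=np.array([[0,-.94491,-.32733,.08441],[1,0,0,.00047],[0,-.32733,.94491,-.13089]])
K=np.array([[296.47,0,279.42],[0,296.47,209.03],[0,0,1]])
R=Ro.from_euler("xyz",[-3.141,.0002,1.478]).as_matrix();p=np.array([.5494,.2205,.162])
for n,u,v,z in [("b2",275,231,.102),("b1",426,172,.102),("b3",130,253,.102),("cup",501,245,.059),("mC",288,306,.018)]:
    o=R@M[:,3]+p; r=R@M[:,:3]@np.linalg.inv(K)@[u,v,1]; q=o+r*(z-o[2])/r[2]; print(n,np.round(q,3),jig(q))
E
```

```text
b2 [0.547 0.223 0.102] [-69.7 304.7]
b1 [0.649 0.255 0.102] [ 29.1 346.6]
b3 [0.442 0.215 0.102] [-174.   287.5]
cup [0.739 0.173 0.059] [126.5 273. ]
mC [0.548 0.096 0.018] [-57.1 178.2]
```

Call:
play_rows([
  [1, -2, 30, 0, 0, 0, 0],
  [0, 0, 30, 0, 0, 0, 0],
  [0, 0, 30, 0, 0, 0, 0],
  [0, 0, 26, 0, 0, 0, 0],
  [0, 0, 0, 0, 0, 0, 200],
  [0, 0, 0, 0, 0, 0, 200],
  [0, 0, 0, 0, 0, 0, 200],
  [0, 0, 0, 0, 0, 0, 200],
  [0, 0, 0, 0, 0, 0, 200],
])

```text
time_s: 3.52
ee_pos: [0.5475, 0.2231, 0.0476]
tool_rot: [3.14, -0.001, 1.478]
contact_force: [-1.0, -0.4, 7.8]
gripper_width: 0.0386
grasp_force: 30.3
```

Call:
play_rows([
  [-12, 7, -0.5, 0, 0, 0, 200],
  [-20, 12, 0, 0, 0, 0, 200],
  [-20, 12, 0, 0, 0, 0, 200],
  [-20, 12, 0, 0, 0, 0, 200],
  [-20, 12, 0, 0, 0, 0, 200],
  [-18, 8, 0, 0, 0, 0, 200],
  [-10, 0, 0, 0, 0, 0, 200],
  [-15, 0, 0, 0, 0, 0, 200],
  [-20, 0, 0, 0, 0, 0, 200],
  [-20, 0, 0, 0, 0, 0, 200],
])

```text
time_s: 4.78
ee_pos: [0.594, 0.0424, 0.0477]
tool_rot: [3.14, -0.001, 1.479]
contact_force: [0.9, -0.6, 0.4]
gripper_width: 0.0386
grasp_force: 30.5
```

```bash
python3 - <<'E'
from h import *; from cell import arm; import cv2
s=arm.read_state(); print(s["ee_pos"],jig(s["ee_pos"]),s["contact_force"],s["gripper_width"])
c=arm.camera("top")["color"][150:300,230:410,::-1]; cv2.imwrite("pics/t2.png",cv2.resize(c,(0,0),fx=3.5,fy=3.5,interpolation=cv2.INTER_CUBIC))
E
```

```text
[0.59395692 0.04236241 0.04769381] [ -6.1 129.4] [ 0.86762568 -0.60828515  0.38987308] 0.03862121970298111
```

View pics/t2.png

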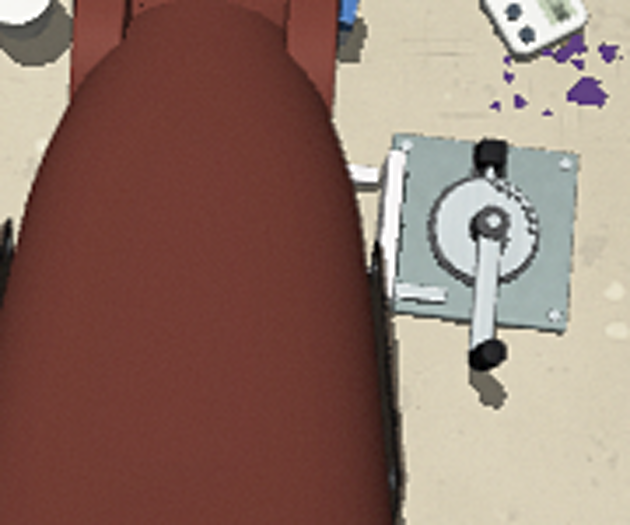

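The arm hides the lane from above, but contact force is low, so I'll continue to the stop.

Call:
play_rows([
  [-20, 0, 0, 0, 0, 0, 200],
  [-20, 0, 0, 0, 0, 0, 200],
  [-20, 0, 0, 0, 0, 0, 200],
  [-18, 0, 0, 0, 0, 0, 200],
  [-12, 0, 0, 0, 0, 0, 200],
  [-8, 0, 0, 0, 0, 0, 200],
  [-4, 0, 0, 0, 0, 0, 200],
  [-3, 0, 0, 0, 0, 0, 200],
  [-2, 0, 0, 0, 0, 0, 200],
  [0, 0, 0, 0, 0, 0, 200],
])

```text
time_s: 6.08
ee_pos: [0.5841, -0.0641, 0.0477]
tool_rot: [3.14, -0.0, 1.478]
contact_force: [-0.5, 1.2, 5.6]
gripper_width: 0.0388
grasp_force: 31.4
```

Call:
play_rows([
  [-1, 0, 0, 0, 0, 0, 200],
  [-1, 0, 0, 0, 0, 0, 200],
  [0, 0, 0, 0, 0, 0, 200],
])

```text
time_s: 6.45
ee_pos: [0.5839, -0.0658, 0.0477]
tool_rot: [3.14, -0.001, 1.478]
contact_force: [0.5, 3.3, 6.8]
gripper_width: 0.0388
grasp_force: 31.5
```

Call:
play_rows([
  [0, 0, 0, 0, 0, 0, 0],
  [0, 0, 0, 0, 0, 0, 0],
  [0, 0, 0, 0, 0, 0, 0],
  [0, 0, -25, 0, 0, 0, 0],
  [0, 0, -30, 0, 0, 0, 0],
  [0, 0, -30, 0, 0, 0, 0],
  [30, 3, -2, 0, 0, 0, 0],
  [42, 5, 0, 0, 0, 0, 0],
  [42, 5, 0, 0, 0, 0, 0],
  [42, 5, 0, 0, 0, 0, 0],
])

```text
time_s: 7.7
ee_pos: [0.6156, 0.0891, 0.1337]
tool_rot: [-3.141, 0.0, 1.478]
contact_force: [0.5, -0.6, 0.5]
gripper_width: 0.0855
grasp_force: 0.0
```

Call:
play_rows([
  [42, 5, 0, 0, 0, 0, 0],
  [42, 5, 0, 0, 0, 0, 0],
  [42, 5, 0, 0, 0, 0, 0],
  [40, 2, 0, 0, 0, 0, 0],
  [0, 0, 20, 0, 0, 0, 0],
  [0, 0, 28, 0, 0, 0, 0],
  [0, 0, 28, 0, 0, 0, 0],
  [0, 0, 10, 0, 0, 0, 0],
  [0, 0, 0, 0, 0, 0, 0],
])

```text
time_s: 8.82
ee_pos: [0.6475, 0.2514, 0.0475]
tool_rot: [-3.141, 0.0, 1.478]
contact_force: [-0.3, -0.5, -0.3]
gripper_width: 0.0854
grasp_force: 0.0
```

```bash
python3 - <<'E'
from h import *; from cell import arm; import cv2
s=arm.read_state(); print(s["time_s"],s["ee_pos"],jig(s["ee_pos"]),s["tool_rot"],s["contact_force"])
E
```

```text
8.825 [0.64746173 0.2514218  0.04745947] [ 27.8 342.6] [-3.14058865e+00  4.60812984e-04  1.47809989e+00] [-0.3027506  -0.51060358 -0.31132813]
```

Grip bottle 1 and drag it: X 28→-6, Y 343→200, then along the lane to about 66.

Call:
play_rows([
  [1, 1, 0, 0, 0, 0, 200],
  [0, 0, 0, 0, 0, 0, 200],
  [0, 0, 0, 0, 0, 0, 200],
  [0, 0, 0, 0, 0, 0, 200],
  [0, 0, 0, 0, 0, 0, 200],
  [-12, -3, -0.5, 0, 0, 0, 200],
  [-20, -5, 0, 0, 0, 0, 200],
  [-20, -5, 0, 0, 0, 0, 200],
  [-22, -6, 0, 0, 0, 0, 200],
  [-22, -6, 0, 0, 0, 0, 200],
])

```text
time_s: 10.07
ee_pos: [0.6151, 0.1584, 0.0489]
tool_rot: [3.14, -0.001, 1.478]
contact_force: [1.2, 1.7, 3.3]
gripper_width: 0.0388
grasp_force: 30.5
```

Call:
play_rows([
  [-22, -6, 0, 0, 0, 0, 200],
  [-22, -4, 0, 0, 0, 0, 200],
  [-20, 0, 0, 0, 0, 0, 200],
  [-20, 0, 0, 0, 0, 0, 200],
  [-20, 0, 0, 0, 0, 0, 200],
  [-20, 0, 0, 0, 0, 0, 200],
  [-20, 0, 0, 0, 0, 0, 200],
  [-12, 0, 0, 0, 0, 0, 200],
  [-8, 0, 0, 0, 0, 0, 200],
  [0, 0, 0, 0, 0, 0, 200],
])

```text
time_s: 11.32
ee_pos: [0.59, -0.0043, 0.0487]
tool_rot: [3.141, 0.0, 1.477]
contact_force: [0.5, -0.4, 6.1]
gripper_width: 0.0386
grasp_force: 30.6
```

```bash
python3 - <<'E'
from h import *; from cell import arm; import cv2
s=arm.read_state(); print(s["time_s"],s["ee_pos"],jig(s["ee_pos"]),s["tool_rot"],s["contact_force"])
E
```

```text
11.325 [ 0.58995068 -0.00432891  0.04871141] [-5.7 82.5] [3.14099032e+00 1.53531457e-05 1.47721750e+00] [ 0.54277276 -0.36542876  6.11403392]
```

Call:
play_rows([
  [-8, 0, 0, 0, 0, 0, 200],
  [-6, 0, 0, 0, 0, 0, 200],
  [-3, 0, 0, 0, 0, 0, 200],
  [-2, 0, 0, 0, 0, 0, 200],
  [-1.5, 0, 0, 0, 0, 0, 200],
  [0, 0, 0, 0, 0, 0, 200],
])

```text
time_s: 12.08
ee_pos: [0.5881, -0.0239, 0.0487]
tool_rot: [3.141, -0.001, 1.478]
contact_force: [0.9, 3.7, 7.0]
gripper_width: 0.0389
grasp_force: 30.6
```

Call:
play_rows([
  [0, 0, 0, 0, 0, 0, 0],
  [0, 0, 0, 0, 0, 0, 0],
  [0, 0, 0, 0, 0, 0, 0],
  [0, 0, -25, 0, 0, 0, 0],
  [0, 0, -30, 0, 0, 0, 0],
  [0, 0, -30, 0, 0, 0, 0],
  [30, -22, -2, 0, 0, 0, 0],
  [35, -27, 0, 0, 0, 0, 0],
  [35, -27, 0, 0, 0, 0, 0],
  [35, -27, 0, 0, 0, 0, 0],
])

```text
time_s: 13.32
ee_pos: [0.4971, 0.1213, 0.1352]
tool_rot: [-3.142, 0.0, 1.478]
contact_force: [0.9, 0.1, 0.2]
gripper_width: 0.0849
grasp_force: 0.0
```

Call:
play_rows([
  [35, -27, 0, 0, 0, 0, 0],
  [35, -25, 0, 0, 0, 0, 0],
  [18, -14, 0, 0, 0, 0, 0],
  [0, 0, 20, 0, 0, 0, 0],
  [0, 0, 28, 0, 0, 0, 0],
  [0, 0, 28, 0, 0, 0, 0],
  [0, 0, 11, 0, 0, 0, 0],
  [0, 0, 0, 0, 0, 0, 0],
])

```text
time_s: 14.32
ee_pos: [0.4401, 0.2139, 0.048]
tool_rot: [-3.14, 0.001, 1.478]
contact_force: [-0.5, 0.3, 0.6]
gripper_width: 0.0856
grasp_force: 0.0
```

```bash
python3 - <<'E'
from h import *; from cell import arm; import cv2
s=arm.read_state(); print(s["time_s"],s["ee_pos"],jig(s["ee_pos"]),s["tool_rot"],s["contact_force"])
E
```

```text
14.325 [0.44005082 0.21392995 0.04802631] [-175.3  286. ] [-3.14048638e+00  5.35224714e-04  1.47817570e+00] [-0.47329592  0.25452268  0.60350818]
```

Call:
play_rows([
  [0, 0, 0, 0, 0, 0, 200],
  [0, 0, 0, 0, 0, 0, 200],
  [0, 0, 0, 0, 0, 0, 200],
  [0, 0, 0, 0, 0, 0, 200],
  [0, 0, 0, 0, 0, 0, 200],
  [-6, 12, -0.5, 0, 0, 0, 200],
  [-10, 21, 0, 0, 0, 0, 200],
  [-10, 21, 0, 0, 0, 0, 200],
  [-10, 21, 0, 0, 0, 0, 200],
  [-10, 21, 0, 0, 0, 0, 200],
])

```text
time_s: 15.58
ee_pos: [0.5333, 0.1586, 0.0491]
tool_rot: [3.141, -0.001, 1.478]
contact_force: [-3.0, 2.6, 6.1]
gripper_width: 0.0385
grasp_force: 31.1
```

Call:
play_rows([
  [-10, 21, 0, 0, 0, 0, 200],
  [-10, 21, 0, 0, 0, 0, 200],
  [-10, 21, 0, 0, 0, 0, 200],
  [-10, 10, 0, 0, 0, 0, 200],
  [-15, 0, 0, 0, 0, 0, 200],
  [-20, 0, 0, 0, 0, 0, 200],
  [-20, 0, 0, 0, 0, 0, 200],
  [-12, 0, 0, 0, 0, 0, 200],
  [-8, 0, 0, 0, 0, 0, 200],
  [0, 0, 0, 0, 0, 0, 200],
])

```text
time_s: 16.82
ee_pos: [0.595, 0.0364, 0.0496]
tool_rot: [3.139, 0.001, 1.477]
contact_force: [-0.3, -0.1, 6.2]
gripper_width: 0.0385
grasp_force: 30.7
```

```bash
python3 - <<'E'
from h import *; from cell import arm; import cv2
s=arm.read_state(); print(s["time_s"],s["ee_pos"],jig(s["ee_pos"]),s["tool_rot"],s["contact_force"])
E
```

```text
16.825 [0.59501093 0.03640846 0.04959891] [ -4.5 123.6] [3.13926004e+00 7.33452531e-04 1.47686483e+00] [-0.28916627 -0.13519553  6.23112034]
```

Call:
play_rows([
  [-8, -1, 0, 0, 0, 0, 200],
  [-6, 0, 0, 0, 0, 0, 200],
  [-3, 0, 0, 0, 0, 0, 200],
  [-2, 0, 0, 0, 0, 0, 200],
  [-2, 0, 0, 0, 0, 0, 200],
  [-1, 0, 0, 0, 0, 0, 200],
  [0, 0, 0, 0, 0, 0, 200],
])

```text
time_s: 17.7
ee_pos: [0.5921, 0.0158, 0.0497]
tool_rot: [3.139, -0.001, 1.478]
contact_force: [0.0, 2.3, 7.1]
gripper_width: 0.0384
grasp_force: 30.9
```

Call:
play_rows([
  [-1, 0, 0, 0, 0, 0, 200],
  [0, 0, 0, 0, 0, 0, 0],
  [0, 0, 0, 0, 0, 0, 0],
  [0, 0, 0, 0, 0, 0, 0],
  [0, 0, -25, 0, 0, 0, 0],
  [0, 0, -30, 0, 0, 0, 0],
  [0, 0, -30, 0, 0, 0, 0],
  [0, -15, -5, 0, 0, 0, 0],
  [0, -30, 0, 0, 0, 0, 0],
  [-20, -30, 0, 0, 0, 0, 0],
])

```text
time_s: 18.95
ee_pos: [0.5121, 0.0031, 0.1379]
tool_rot: [-3.14, -0.0, 1.48]
contact_force: [1.1, -1.3, 0.1]
gripper_width: 0.0852
grasp_force: 0.0
```

Call:
play_rows([
  [-40, -14, 0, 0, 0, 0, 0],
  [-40, 0, 0, 0, 0, 0, 0],
  [-40, 0, 0, 0, 0, 0, 0],
  [-37, 0, 0, 0, 0, -10, 0],
  [0, 0, 0, 0, 0, -10, 0],
  [0, 0, 0, 0, 0, -10, 0],
  [0, 0, 0, 0, 0, -10, 0],
  [0, 0, 0, 0, 0, -10, 0],
  [0, 0, 0, 0, 0, -10, 0],
  [0, 0, 0, 0, 0, -10, 0],
])

```text
time_s: 20.2
ee_pos: [0.4844, -0.1521, 0.1378]
tool_rot: [-3.141, -0.002, 2.706]
contact_force: [-0.8, 0.8, -0.1]
gripper_width: 0.0851
grasp_force: 0.0
```

Call:
play_rows([
  [0, 0, 0, 0, 0, -10, 0],
  [0, 0, 0, 0, 0, -10, 0],
  [0, 0, 0, 0, 0, 0, 0],
])

```text
time_s: 20.58
ee_pos: [0.4846, -0.1522, 0.138]
tool_rot: [3.141, -0.002, 3.048]
contact_force: [0.3, 0.0, -0.2]
gripper_width: 0.0858
grasp_force: 0.0
```

```bash
python3 - <<'E'
from h import *; from cell import arm; import cv2
s=arm.read_state(); print(s["time_s"],s["ee_pos"],jig(s["ee_pos"]),s["tool_rot"],s["contact_force"])
c=arm.camera("wrist")["color"][:,:,::-1]; t=arm.camera("side")["color"][150:360,180:460,::-1]
cv2.imwrite("pics/w3.png",c); cv2.imwrite("pics/s3.png",cv2.resize(t,(0,0),fx=2.8,fy=2.8,interpolation=cv2.INTER_CUBIC))
E
```

```text
20.575 [ 0.48462742 -0.15219789  0.13799567] [-96.9 -74.6] [ 3.14112040e+00 -1.55497851e-03  3.04779572e+00] [ 0.27280009  0.01084487 -0.16993413]
```

View pics/w3.png

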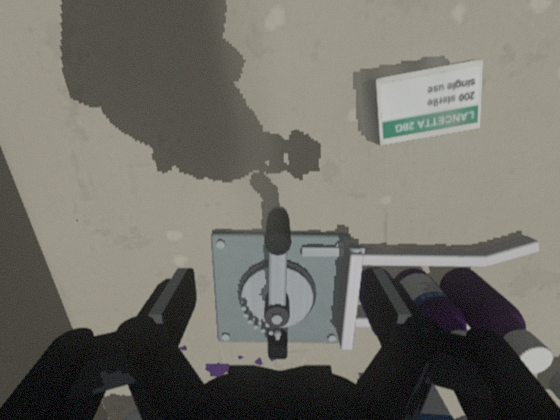

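View pics/s3.png

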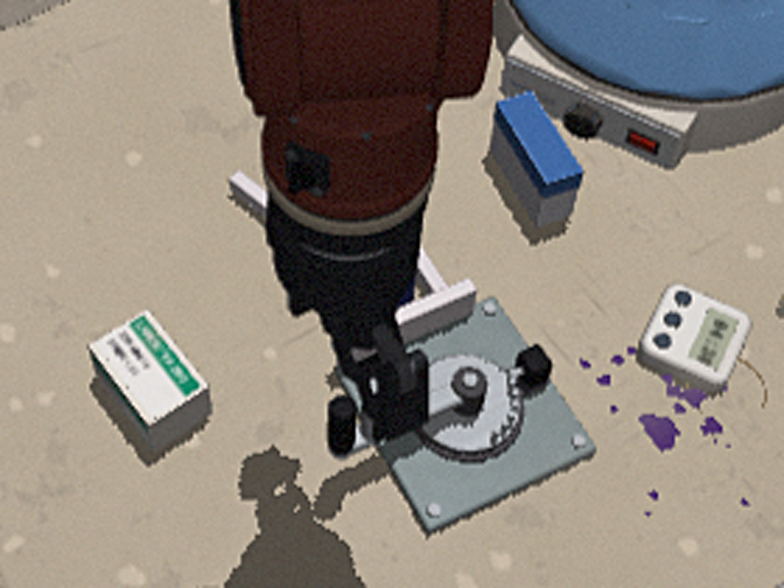

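Wrist view: post top at about (279,218), pivot (277,318), pawl (277,345). Bottles in the lane look upright. The bystanders are undisturbed. Now I'll locate the post and check the bracket angle.

```bash
python3 - <<'E'
from h import *
from scipy.spatial.transform import Rotation as Ro
M=np.array([[0,-.94491,-.32733,.08441],[1,0,0,.00047],[0,-.32733,.94491,-.13089]])
K=np.array([[296.47,0,279.42],[0,296.47,209.03],[0,0,1]])
R=Ro.from_euler("xyz",[3.1411,-.0016,3.0478]).as_matrix();p=np.array([.4846,-.1522,.138])
for n,u,v,z in [("postTop",279,216,.094),("postBot",277,247,.044),("pivot",277,318,.05),("pawl",278,345,.04),("pl1",215,233,.01),("pl2",219,341,.01)]:
    o=R@M[:,3]+p; r=R@M[:,:3]@np.linalg.inv(K)@[u,v,1]; q=o+r*(z-o[2])/r[2]; print(n,np.round(q*1000),jig(q))
E
```

```text
postTop [ 465. -150.   94.] [-116.2  -74.3]
postBot [ 511. -156.   44.] [-69.8 -76.1]
pivot [ 578. -163.   50.] [ -2.5 -76.3]
pawl [ 618. -166.   40.] [ 37.4 -75.5]
pl1 [ 508. -215.   10.] [ -67.8 -135.3]
pl2 [ 635. -232.   10.] [  60.5 -140.1]
```

Call:
play_rows([
  [-1, 0, 25, 0, 0, 0, 0],
  [0, 0, 30, 0, 0, 0, 0],
  [0, 0, 19, 0, 0, 0, 0],
  [0, 0, 0, 0, 0, 0, 250],
  [0, 0, 0, 0, 0, 0, 250],
  [0, 0, 0, 0, 0, 0, 250],
  [0, 0, 0, 0, 0, 0, 250],
  [0, 0, 0, 0, 0, 0, 250],
  [0, 0, 0, 0, 0, 0, 250],
], newtons=40)

```text
time_s: 21.8
ee_pos: [0.4871, -0.1536, 0.0656]
tool_rot: [-3.14, 0.001, 3.048]
contact_force: [-2.2, -4.6, 6.3]
gripper_width: 0.0167
grasp_force: 39.0
```

```bash
python3 - <<'E'
from h import *; from cell import arm
s=arm.read_state(); print(s["time_s"],s["ee_pos"],jig(s["ee_pos"]),s["tool_rot"],s["contact_force"],s["moment"],s["gripper_width"])
E
```

```text
21.8 [ 0.48709531 -0.1535848   0.06562558] [-94.3 -75.7] [-3.13990691e+00  1.10929578e-03  3.04840294e+00] [-2.229137   -4.59566101  6.26290597] [-0.61503935  0.48333628  0.0205438 ] 0.016661066776829093
```

```bash
cat > st.py <<'E'
from h import *; from cell import arm
s=arm.read_state(); x,y=jig(s["ee_pos"]); a=np.arctan2(y+75,x)  # lever -x dir
th=np.degrees((a-np.pi)%(2*np.pi)); th=th-360 if th>300 else th
ps=s["tool_rot"][2]; ty=np.array([np.sin(ps),-np.cos(ps)]); tx=np.array([np.cos(ps),np.sin(ps)])
f=s["contact_force"][:2]
print("t",s["time_s"],"th",round(th,2),"r",round(np.hypot(x,y+75),1),"yaw",round((np.degrees(ps-3.048))%360,2),"push",round(f@ty,2),"rad",round(f@tx,2),"z",round(s["ee_pos"][2]*1000,1),"grip",s["grasp_force"])
E
python3 st.py
```

```text
t 21.8 th 0.43 r 94.3 yaw 0.02 push -4.78 rad 1.79 z 65.6 grip 39.01808559894562
```

Call:
play_rows([
  [-0.1, -3.3, 0, 0, 0, -2, 250],
  [-0.1, -3.3, 0, 0, 0, -2, 250],
  [-0.1, -3.3, 0, 0, 0, -2, 250],
  [0, 0, 0, 0, 0, 0, 250],
])

```text
time_s: 22.3
ee_pos: [0.4865, -0.162, 0.0655]
tool_rot: [3.14, 0.001, -3.129]
contact_force: [-2.3, 3.3, 10.6]
gripper_width: 0.017
grasp_force: 39.5
```

```bash
python3 st.py
```

```text
t 22.3 th 5.58 r 94.5 yaw 6.07 push 3.31 rad 2.25 z 65.5 grip 39.54353928565979
```

Call:
play_rows([
  [0, -2.5, 0, 0, 0, -1.5, 250],
  [0, 0, 0, 0, 0, 0, 250],
])

```text
time_s: 22.55
ee_pos: [0.4865, -0.1642, 0.0655]
tool_rot: [3.14, 0.001, -3.103]
contact_force: [-2.4, 4.7, 10.2]
gripper_width: 0.0171
grasp_force: 39.6
```

```bash
python3 st.py
```

```text
t 22.55 th 6.92 r 94.6 yaw 7.57 push 4.81 rad 2.18 z 65.5 grip 39.591050148010254
```

Call:
play_rows([
  [0, -2.5, 0, 0, 0, -1.5, 250],
  [0, 0, 0, 0, 0, 0, 250],
])

```text
time_s: 22.8
ee_pos: [0.4865, -0.1666, 0.0655]
tool_rot: [3.14, 0.001, -3.077]
contact_force: [-2.6, 5.9, 10.2]
gripper_width: 0.017
grasp_force: 39.6
```

```bash
python3 st.py
```

```text
t 22.8 th 8.38 r 94.7 yaw 9.07 push 6.08 rad 2.25 z 65.5 grip 39.60002303123474
```

Call:
play_rows([
  [0, -2.5, 0, 0, 0, -1.5, 250],
  [0, 0, 0, 0, 0, 0, 250],
])

```text
time_s: 23.05
ee_pos: [0.4865, -0.1689, 0.0655]
tool_rot: [3.139, 0.0, -3.051]
contact_force: [-2.8, 5.4, 11.5]
gripper_width: 0.0173
grasp_force: 39.6
```

```bash
python3 st.py
```

```text
t 23.05 th 9.77 r 94.9 yaw 10.58 push 5.67 rad 2.33 z 65.5 grip 39.64951694011688
```

Call:
play_rows([
  [0, -2.5, 0, 0, 0, -1.5, 250],
  [0, 0, 0, 0, 0, 0, 250],
])

```text
time_s: 23.3
ee_pos: [0.4867, -0.1719, 0.0655]
tool_rot: [3.14, 0.0, -3.025]
contact_force: [-3.2, 2.7, 10.0]
gripper_width: 0.0171
grasp_force: 39.5
```

```bash
python3 st.py
```

```text
t 23.3 th 11.55 r 94.9 yaw 12.07 push 3.08 rad 2.83 z 65.5 grip 39.5232617855072
```

Call:
play_rows([
  [0, -2.5, 0, 0, 0, -1.5, 250],
  [0, 0, 0, 0, 0, 0, 250],
])

```text
time_s: 23.55
ee_pos: [0.4871, -0.1747, 0.0655]
tool_rot: [3.141, 0.0, -2.998]
contact_force: [-4.1, 2.3, 9.8]
gripper_width: 0.0171
grasp_force: 39.5
```

```bash
python3 st.py
```

```text
t 23.55 th 13.22 r 94.9 yaw 13.56 push 2.85 rad 3.77 z 65.5 grip 39.48766529560089
```

Call:
play_rows([
  [0, -2.5, 0, 0, 0, -1.5, 250],
  [0, 0, 0, 0, 0, 0, 250],
])

```text
time_s: 23.8
ee_pos: [0.4874, -0.1773, 0.0655]
tool_rot: [3.141, 0.0, -2.972]
contact_force: [-3.5, 1.7, 9.9]
gripper_width: 0.0172
grasp_force: 39.5
```

```bash
python3 st.py
```

```text
t 23.8 th 14.83 r 95.0 yaw 15.06 push 2.24 rad 3.12 z 65.5 grip 39.48021590709686
```

Call:
play_rows([
  [0, -2.5, 0, 0, 0, -1.5, 250],
  [0, 0, 0, 0, 0, 0, 250],
])

```text
time_s: 24.05
ee_pos: [0.4878, -0.1796, 0.0655]
tool_rot: [3.141, 0.0, -2.946]
contact_force: [-3.3, 2.8, 10.7]
gripper_width: 0.017
grasp_force: 39.6
```

```bash
python3 st.py
```

```text
t 24.05 th 16.2 r 95.0 yaw 16.56 push 3.39 rad 2.69 z 65.5 grip 39.55605447292328
```

First click is at about 10.5° (push fell from 6 to 2 N), which agrees with the pawl seen near 0 to 1°. On to the second.

Call:
play_rows([
  [0, -2.5, 0, 0, 0, -1.5, 250],
  [0, -2.5, 0, 0, 0, -1.5, 250],
  [0, -2.5, 0, 0, 0, -1.5, 250],
  [0, 0, 0, 0, 0, 0, 250],
])

```text
time_s: 24.55
ee_pos: [0.4893, -0.1866, 0.0655]
tool_rot: [3.14, 0.0, -2.867]
contact_force: [-5.0, 4.2, 11.9]
gripper_width: 0.0168
grasp_force: 39.7
```

```bash
python3 st.py
```

```text
t 24.55 th 20.57 r 95.1 yaw 21.07 push 5.42 rad 3.7 z 65.5 grip 39.68919396400452
```

Call:
play_rows([
  [0, -2.5, 0, 0, 0, -1.5, 250],
  [0, 0, 0, 0, 0, 0, 250],
])

```text
time_s: 24.8
ee_pos: [0.4898, -0.1887, 0.0655]
tool_rot: [3.14, 0.0, -2.841]
contact_force: [-4.8, 5.2, 12.9]
gripper_width: 0.0173
grasp_force: 39.8
```

```bash
python3 st.py
```

```text
t 24.8 th 21.9 r 95.2 yaw 22.57 push 6.43 rad 3.02 z 65.5 grip 39.79258060455322
```

Call:
play_rows([
  [0, -2.5, 0, 0, 0, -1.5, 250],
  [0, 0, 0, 0, 0, 0, 250],
])

```text
time_s: 25.05
ee_pos: [0.4904, -0.191, 0.0655]
tool_rot: [3.139, 0.0, -2.815]
contact_force: [-5.3, 5.7, 12.6]
gripper_width: 0.0169
grasp_force: 39.8
```

```bash
python3 st.py
```

```text
t 25.05 th 23.25 r 95.2 yaw 24.07 push 7.1 rad 3.16 z 65.5 grip 39.84522342681885
```

Call:
play_rows([
  [0, -2.5, 0, 0, 0, -1.5, 250],
  [0, 0, 0, 0, 0, 0, 250],
])

```text
time_s: 25.3
ee_pos: [0.4911, -0.1931, 0.0655]
tool_rot: [3.139, -0.0, -2.789]
contact_force: [-5.4, 6.3, 14.8]
gripper_width: 0.0169
grasp_force: 39.9
```

```bash
python3 st.py
```

```text
t 25.3 th 24.6 r 95.4 yaw 25.57 push 7.77 rad 2.93 z 65.5 grip 39.911484718322754
```

Call:
play_rows([
  [0, -2.5, 0, 0, 0, -1.5, 250],
  [0, 0, 0, 0, 0, 0, 250],
])

```text
time_s: 25.55
ee_pos: [0.4921, -0.196, 0.0655]
tool_rot: [3.14, -0.0, -2.763]
contact_force: [-4.4, 4.3, 12.4]
gripper_width: 0.017
grasp_force: 39.7
```

```bash
python3 st.py
```

```text
t 25.55 th 26.46 r 95.4 yaw 27.07 push 5.6 rad 2.53 z 65.5 grip 39.69413995742798
```

Call:
play_rows([
  [0, -2.5, 0, 0, 0, -1.5, 250],
  [0, 0, 0, 0, 0, 0, 250],
])

```text
time_s: 25.8
ee_pos: [0.4931, -0.1986, 0.0655]
tool_rot: [3.141, -0.0, -2.737]
contact_force: [-4.8, 2.7, 11.1]
gripper_width: 0.0171
grasp_force: 39.6
```

```bash
python3 st.py
```

```text
t 25.8 th 28.15 r 95.4 yaw 28.57 push 4.35 rad 3.35 z 65.5 grip 39.61645066738129
```

Second click is at about 25°. Continuing.

Call:
play_rows([
  [-0.1, -2.5, 0, 0, 0, -1.5, 250],
  [0, -2.5, 0, 0, 0, -1.5, 250],
  [-0.1, -2.5, 0, 0, 0, -1.5, 250],
  [0, -2.5, 0, 0, 0, -1.5, 250],
  [-0.1, -2.5, 0, 0, 0, -1.5, 250],
  [0, -2.5, 0, 0, 0, -1.5, 250],
  [0, -2.5, 0, 0, 0, -1.5, 250],
  [0, 0, 0, 0, 0, 0, 250],
])

```text
time_s: 26.8
ee_pos: [0.5007, -0.2136, 0.0655]
tool_rot: [3.139, -0.001, -2.554]
contact_force: [-8.8, 4.4, 15.4]
gripper_width: 0.0169
grasp_force: 40.0
```

```bash
python3 st.py
```

```text
t 26.8 th 38.21 r 95.7 yaw 39.06 push 8.56 rad 4.89 z 65.5 grip 39.98893439769745
```

Call:
play_rows([
  [0, -2.5, 0, 0, 0, -1.5, 250],
  [0, 0, 0, 0, 0, 0, 250],
])

```text
time_s: 27.05
ee_pos: [0.502, -0.2156, 0.0655]
tool_rot: [3.139, -0.001, -2.527]
contact_force: [-9.1, 4.3, 14.6]
gripper_width: 0.0171
grasp_force: 40.0
```

```bash
python3 st.py
```

```text
t 27.05 th 39.66 r 95.7 yaw 40.56 push 8.7 rad 4.94 z 65.5 grip 39.98942971229553
```

Call:
play_rows([
  [0, -2.5, 0, 0, 0, -1.5, 250],
  [0, 0, 0, 0, 0, 0, 250],
])

```text
time_s: 27.3
ee_pos: [0.5037, -0.218, 0.0655]
tool_rot: [3.14, -0.001, -2.501]
contact_force: [-8.7, 1.7, 13.5]
gripper_width: 0.017
grasp_force: 39.8
```

```bash
python3 st.py
```

```text
t 27.3 th 41.4 r 95.7 yaw 42.06 push 6.58 rad 5.96 z 65.5 grip 39.820541739463806
```

Call:
play_rows([
  [0, -2.5, 0, 0, 0, -1.5, 250],
  [0, 0, 0, 0, 0, 0, 250],
])

```text
time_s: 27.55
ee_pos: [0.5054, -0.2202, 0.0655]
tool_rot: [3.14, -0.001, -2.475]
contact_force: [-7.5, 1.3, 13.4]
gripper_width: 0.0171
grasp_force: 39.7
```

```bash
python3 st.py
```

```text
t 27.55 th 43.1 r 95.7 yaw 43.56 push 5.66 rad 5.11 z 65.5 grip 39.74496066570282
```

Call:
play_rows([
  [0, -2.5, 0, 0, 0, -1.5, 250],
  [0, 0, 0, 0, 0, 0, 250],
])

```text
time_s: 27.8
ee_pos: [0.5072, -0.2225, 0.0656]
tool_rot: [3.141, -0.001, -2.449]
contact_force: [-7.0, -0.5, 10.1]
gripper_width: 0.0168
grasp_force: 39.6
```

```bash
python3 st.py
```

```text
t 27.8 th 44.83 r 95.7 yaw 45.06 push 4.09 rad 5.69 z 65.6 grip 39.60088670253754
```

Third click is at about 40.5°. Now the fourth, expected near 55.5°.

Call:
play_rows([
  [-0.2, -2.5, 0, 0, 0, -1.5, 250],
  [-0.2, -2.5, 0, 0, 0, -1.5, 250],
  [-0.2, -2.5, 0, 0, 0, -1.5, 250],
  [-0.1, -2.5, 0, 0, 0, -1.5, 250],
  [-0.1, -2.5, 0, 0, 0, -1.5, 250],
  [-0.1, -2.5, 0, 0, 0, -1.5, 250],
  [0, 0, 0, 0, 0, 0, 250],
])

```text
time_s: 28.68
ee_pos: [0.5166, -0.2326, 0.0655]
tool_rot: [3.138, -0.003, -2.292]
contact_force: [-13.0, 0.3, 16.3]
gripper_width: 0.0171
grasp_force: 40.2
```

```bash
python3 st.py
```

```text
t 28.675 th 53.09 r 95.9 yaw 54.02 push 9.95 rad 8.37 z 65.5 grip 40.215752720832825
```

Call:
play_rows([
  [0, -2.5, 0, 0, 0, -1.5, 250],
  [0, 0, 0, 0, 0, 0, 250],
])

```text
time_s: 28.92
ee_pos: [0.519, -0.2346, 0.0655]
tool_rot: [3.14, -0.002, -2.266]
contact_force: [-9.6, -0.9, 13.0]
gripper_width: 0.0173
grasp_force: 39.8
```

```bash
python3 st.py
```

```text
t 28.925 th 54.98 r 95.9 yaw 55.53 push 6.81 rad 6.8 z 65.5 grip 39.81385588645935
```

Call:
play_rows([
  [0, -2.5, 0, 0, 0, -1.5, 250],
  [0, 0, 0, 0, 0, 0, 250],
])

```text
time_s: 29.18
ee_pos: [0.5207, -0.2362, 0.0655]
tool_rot: [3.139, -0.002, -2.24]
contact_force: [-12.4, -0.3, 14.0]
gripper_width: 0.0168
grasp_force: 40.0
```

```bash
python3 st.py
```

```text
t 29.175 th 56.31 r 95.9 yaw 57.02 push 9.56 rad 7.95 z 65.5 grip 40.01073360443115
```

Call:
play_rows([
  [0, -2.5, 0, 0, 0, -1.5, 250],
  [0, 0, 0, 0, 0, 0, 250],
])

```text
time_s: 29.42
ee_pos: [0.5232, -0.238, 0.0656]
tool_rot: [3.14, -0.002, -2.214]
contact_force: [-8.8, -2.2, 12.0]
gripper_width: 0.0174
grasp_force: 39.7
```

```bash
python3 st.py
```

```text
t 29.425 th 58.18 r 95.8 yaw 58.53 push 5.75 rad 7.05 z 65.6 grip 39.72441852092743
```

Call:
play_rows([
  [0, -2.5, 0, 0, 0, -1.5, 250],
  [0, 0, 0, 0, 0, 0, 250],
])

```text
time_s: 29.68
ee_pos: [0.5254, -0.2396, 0.0656]
tool_rot: [3.14, -0.002, -2.187]
contact_force: [-9.1, -2.6, 12.1]
gripper_width: 0.0171
grasp_force: 39.7
```

```bash
python3 st.py
```

```text
t 29.675 th 59.8 r 95.8 yaw 60.04 push 5.93 rad 7.34 z 65.6 grip 39.68245983123779
```

Call:
play_rows([
  [0, -2.5, 0, 0, 0, -1.5, 250],
  [0, 0, 0, 0, 0, 0, 250],
])

```text
time_s: 29.92
ee_pos: [0.5272, -0.2409, 0.0656]
tool_rot: [3.14, -0.002, -2.161]
contact_force: [-10.6, -1.2, 12.7]
gripper_width: 0.0172
grasp_force: 39.8
```

```bash
python3 st.py
```

```text
t 29.925 th 61.16 r 95.8 yaw 61.54 push 8.13 rad 6.87 z 65.6 grip 39.83384728431702
```

Call:
play_rows([
  [0, -2, 0, 0, 0, -1.2, 250],
  [0, 0, 0, 0, 0, 0, 250],
  [0, 0, 0, 0, 0, 0, 250],
  [0, 0, 0, 0, 0, 0, 250],
  [0, 0, 0, 0, 0, 0, 250],
])

```text
time_s: 30.55
ee_pos: [0.5287, -0.2419, 0.0656]
tool_rot: [3.14, -0.002, -2.141]
contact_force: [-9.8, -1.1, 13.1]
gripper_width: 0.017
grasp_force: 39.8
```

```bash
python3 st.py; python3 - <<'E'
from cell import arm; import cv2, numpy as np
t=arm.camera("top")["color"][150:290,220:410,::-1]; s=arm.camera("side")["color"][170:310,210:400,::-1]
cv2.imwrite("pics/f.png",cv2.resize(np.vstack([t,s]),(0,0),fx=2.1,fy=2.1,interpolation=cv2.INTER_CUBIC))
E
```

```text
t 30.55 th 62.21 r 95.9 yaw 62.71 push 7.71 rad 6.21 z 65.6 grip 39.82009470462799
```

View pics/f.png

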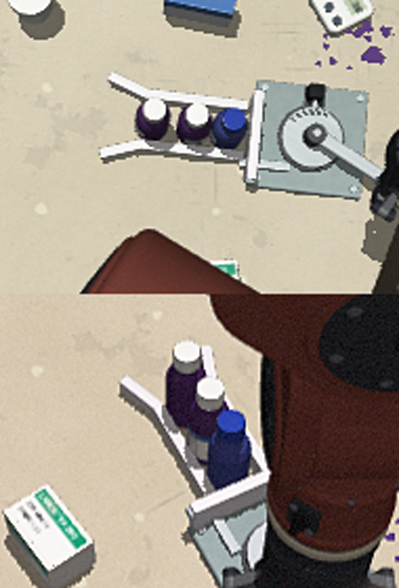

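The picture shows all three bottles upright in single file against the stop. The lever is at about 62°, after four clicks, and still held. Handing in.

```bash
python3 -c "
from cell import arm; print(arm.hand_in())"
```

```text
the job is handed in; nothing more can be done
None
```

Job handed in at about 31 s (no verdict was returned): the three bottles stand upright in single file against the stop, and the gripper holds the lever at about 62°, in the notch after the fourth click; that click felt less clean than the first three, but came at the expected angle.

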